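Raise a cast candle with the cam lever and hold it up

ROBOT

A 7-joint arm with a two-finger parallel gripper is mounted at the origin on the work surface. World frame = base frame: x ahead of the robot, y to its left, z up, the work surface at z = 0. Lengths are in m, angles in degrees, forces in N, time in s.
With the tool pointing down it reaches from about 0.4 to 0.875 m from the base axis. Payload 4.4 kg.
Tool frame: the origin (TCP) lies on the centre line of the jaws, within the pads' length; the fingertips stand 8 mm ahead of it and the grasp point (between the pads) lies 11 mm behind it; z points along the fingers, y is the line along which they close (so a half turn about z gives the same grasp; the last joint's range is limited). The gripper opens to 85 mm and grips with 20 to 120 N. Pads are 22 mm wide; open, the fingers measure 114 mm over their backs; the gripper's body (76 mm by 85 mm) begins 54 mm behind the grasp point. The pads swing forward as they close: fully open they stand 13 mm farther back than shut.
Start: joints at [-70.921, 36.005, 2.206, 86.941, -1.547, 57.084, -1.146], TCP at [0.252, 0.599, 0.239] pointing down, gripper open.
Joint ranges: [-175.42, 175.42], [-21.48, 121.26], [-71.46, 75.88], [10.55, 141.38], [-63.04, 243.04], [13.31, 113.54], [-168.57, 168.57]. Speed limits (degrees/s): [147.25, 147.25, 180, 180, 180, 180, 180].

INTERFACE

Orientations are given as a 3x3 rotation matrix whose columns are the frame's x, y, z axes.
In Python, from workcell import ctrl, optics gives the robot as it stands.
- The arm moves only by the shell command python3 -m handwheel 'ROWS' [OPENING] [FORCE]. ROWS is JSON, a list of rows, each a list of 6 numbers: the shift along the tool's x, y, z in m, then the turn, a rotation vector about the tool's x, y, z in degrees. A call has exactly 5 rows; each row is the pose to reach, as a shift and turn from the pose commanded when the call began, along the tool's axes at that moment; what a row does not reach only later rows make up. A row lasts 1/8 s, in which the tool goes at most 62.5 mm and 10.7 degrees, less where a joint would pass 70% of its speed; a pose out of reach is approached as far as the arm can. A call with a gripper value outside its range is refused whole. OPENING is the finger opening in m, from 0 to 0.0854, set as the call begins (- or left out, the last holds). The fingers move at their own pace and stop on an object; FORCE is the grip in N (left out, the last holds). Time passes only in rows, so rows that repeat a pose let the fingers close, or fill a call up. It gives the time, the measured TCP pose, the force, the opening and the grip force at its end, in the units of the state.
- ctrl.get_obs(): the state, without advancing time (a new reading comes with each control period).
- optics.read_camera(name): name is "side" or "top"; returns a dict with "image" (400x640x3 uint8, red, green, blue), "range_z" (400x640 float32, m along the optical axis (not along the pixel's ray), 0 where there is no reading), "fx", "fy", "cx", "cy" (pixels), "camera_from_world" (4x4, takes a point from world to camera coordinates). Camera axes: x right, y up, looking along -z (the intrinsics and any distortion apply to the point x, -y, -z); pixel columns grow to the right and rows downward; lengths in m; the calibration is good to about 2 mm. A picture is of the moment at which its call begins.
- ctrl.finish_job(): hands the job in; it is judged then, once.
The state is a dict: "time_s": time; "joint_pos": joint angles; "qd": joint speeds; "joint_efforts": joint torques, N m; "position": TCP position; "eef_rot": TCP orientation; "ft_force": force on the tool from outside, world axes, zero at the start; "torque": the same for the moment, N m; "width": opening from 0.0 (shut) to 1.0 (fully open); "gripper_force": force on a finger pad.
Only numpy, scipy, OpenCV 4.12 (cv2) and the standard library are available. Lean on these libraries where they do the work, as an engineer would, in place of code of your own. Each camera call takes 0.05 s, during which the arm holds its last target. There are 200 camera calls.

TASK

Take the steel weight off the candle mould and stand it upright on the rubber pad, leaving the mould's cam lever down until that is done. Then take the cam lever by its grip bar and swing it up to its highest lift point, where the lever stands straight up and the candle is raised out of the mould; its spring pulls it back, so finish while still holding it there. Leave the candle on its ejector and everything else on the table where it is.

Things in the scene. Friction and masses are not known exactly. Their poses are not given: they have to be found in the camera images.
- ejector_press: Candle ejector press, fixed to the table: grey base plate 180 x 130 x 10 mm, on it a square aluminium mould block (84 x 84 mm, its top 100 mm above the table) with a round hole 51 mm wide, a cam shaft underneath, and a lever on its +y side. Origin: centre of the base's underside; z up; x runs along the base from the lever's resting side (-x) to the far side, y along the cam shaft towards the lever. It is placed at varying yaw.
- mould_top (a point): Centre of the mould block's top face, over the hole, 100 mm above the table. Axes as the press.
- shaft (a point): Point on the lever's pivot axis (the cam shaft, along the press's y), 34 mm above the table and 96 mm to +y of the press's centre: level along y with the middle of the grip bar. Axes as the press.
- lever (a joint): Cam lever angle, rad. 0: resting, lever pointing to the press's -x and 10 degrees above level; grows as the lever swings up. 1.40: straight up, the highest lift of the cam; past it (stop at 1.9) the lift falls again. A spring pulls it back to 0 (about 2 to 5 N at the grip); it does not stay up by itself. The steel lever arm is 8 mm thick (along y), 14 mm wide, and lies 58 mm to +y of the press's centre.
- grip: Black grip bar of the lever: round, 18 mm thick, 56 mm long, parallel to the press's y, sticking out from the lever arm to +y, 120 mm from the pivot axis; it turns freely on its pin, so it can be held at a fixed tool attitude all the way. Origin: its middle, 54 mm above the table at rest and 154 mm with the lever straight up. Its y axis is its length; its x and z spin with it.
- ejector (a joint): Height of the ejector under the candle above its rest, m: 0 with the lever down, about 0.0133 at the highest lift.
- ejector_top (a point): Centre of the ejector disc's top (44 mm wide), on which the candle stands inside the mould; 66 mm above the table at rest.
- candle: White cast candle in the mould hole, a cylinder 47 mm wide and 33 mm high, 55 g. Origin: centre of its underside, on the ejector. At rest its top is 1 mm below the mould's top.
- weight: Dark steel weight standing on the mould over the candle: disc 64 mm wide, 26 mm high, a neck 18 mm wide, and a round knob 28 mm wide from 45 to 62 mm above its underside. 0.4 to 0.8 kg. Origin: centre of its underside; z up along the knob.
- pad: Flat dark rubber pad lying on the table, 140 x 140 x 5 mm, fixed. Origin: centre of its underside, on the table.
- tin: Bystander: metal tin 60 mm wide, 75 mm high, beside the press. Origin: centre of underside.
- spare_candle: Bystander: white candle 47 mm wide, 33 mm high, standing on the table behind the press.
- scraper: Bystander: putty scraper lying beyond the pad, 185 mm long, blade 70 mm wide, 14 mm high.
- jar: Bystander: jar 64 mm wide, 90 mm high, at the left.
- mug: Bystander: white mug 80 mm wide, 90 mm high, at the right.
- spoon: Bystander: spoon lying at the near right.
- loose_candle: Bystander: white candle 47 mm wide, 33 mm high, standing at the near left.
Mind the look-alikes: they are no part of the job. Of the things like the pad, leave any that is brown; of the rest the smaller one is meant.

How it is judged (in metres and radians):
On the way:
1. the weight stands upright on the pad, released, with the lever still down (horizontal distance between weight and pad below 0.045 m and height (world z) of weight below 0.01 m and angle between weight's own z axis and vertical below 0.12 rad and contact force between the fingers and weight below 0.1 N and linear speed of weight below 0.02 m/s and value of joint lever below 0.2 rad), for 0.2 s.
At the end, for the whole second after the job is handed in: Fingers on the grip bar (over 1 N), lever still at 1.2 to 1.6 rad, ejector over 12.5 mm; candle upright on the ejector (within 6 mm), untouched; weight upright, still and released on the pad, centre within 45 mm of its centre; each bystander within 30 mm of its start (value of joint lever between 1.2 and 1.6 rad and value of joint ejector above 0.0125 m and velocity of joint lever between -0.1 and 0.1 rad/s and contact force between the fingers and grip above 1 N and horizontal distance between candle and ejector_top below 0.006 m and z of candle in the frame of ejector_top between -0.003 and 0.004 m and angle between candle's own z axis and vertical below 0.15 rad and contact force between the fingers and candle below 0.1 N and horizontal distance between weight and pad below 0.045 m and height (world z) of weight below 0.01 m and angle between weight's own z axis and vertical below 0.12 rad and contact force between the fingers and weight below 0.1 N and linear speed of weight below 0.02 m/s and distance of each of tin, spare_candle, scraper, jar, mug, spoon, loose_candle from where it was at the start of the episode below 0.03 m); the arm keeps its last pose, push and grip.
It fails at once if the lever is raised while the weight is not on the pad (value of joint lever above 0.3 rad and horizontal distance between weight and pad above 0.05 m).
It fails at once if a bystander is pushed away (distance of any of tin, spare_candle, scraper, jar, mug, spoon, loose_candle from where it was at the start of the episode above 0.03 m).
It also fails if it takes over 61 s, if anything falls off the work surface, if the arm or the gripper's body presses on something with over 40 N, if the wrist force passes 120 N, or if a joint passes its speed limit or range.

## Working session

There is one attempt and no reset: what is moved stays moved. The work goes in short steps, Python scripts to look and compute and a shell command to move; the robot and the scene stay as the last step left them, time stands still between calls to the robot, and variables do not carry over. Pictures are saved under pics/ and viewed, at most 10 in all, crops included, and the job is handed in when it is done.

```bash
mkdir -p pics; ls; cat > h.py <<'E'
import numpy as np, cv2
from workcell import ctrl, optics
def cap(name, tag):
    c=optics.read_camera(name); cv2.imwrite(f'pics/{tag}.png', c['image'][:,:,::-1]); np.savez(f'pics/{tag}.npz',**c); return c
def cloud(c):
    z=c['range_z'].astype(float); v,u=np.mgrid[0:z.shape[0],0:z.shape[1]]
    P=np.stack([(u-c['cx'])/c['fx']*z, -(v-c['cy'])/c['fy']*z, -z, np.ones_like(z)],-1)
    W=P@np.linalg.inv(c['camera_from_world']).T
    W[z==0]=np.nan
    return W[...,:3]
def proj(c,p):
    q=c['camera_from_world']@np.append(p,1); return c['cx']+c['fx']*q[0]/-q[2], c['cy']-c['fy']*q[1]/-q[2]
E
python3 - <<'E'
from h import *
o=ctrl.get_obs(); print({k:np.round(v,3).tolist() for k,v in o.items()})
for n in('top','side'):
    c=cap(n,n+'0'); print([k for k in c], c['fx'],c['cx'],c['cy'],np.round(c['camera_from_world'],3).tolist())
E
```

```text
pics
{'time_s': 0.0, 'joint_pos': [-70.92, 36.059, 2.204, 86.996, -1.547, 57.084, -1.146], 'qd': [0.03, -0.032, 0.047, 0.049, -0.023, -0.026, -0.054], 'joint_efforts': [-0.001, -56.34, 1.226, -19.345, 0.011, 0.011, -0.0], 'position': [0.252, 0.598, 0.238], 'eef_rot': [[-0.922, 0.388, -0.001], [0.388, 0.922, -0.002], [-0.0, -0.002, -1.0]], 'ft_force': [-0.544, -0.34, -0.124], 'torque': [-0.018, -0.007, 0.028], 'gripper_force': 0.0, 'width': 0.999}
['image', 'range_z', 'fx', 'fy', 'cx', 'cy', 'camera_from_world'] 485.52531555532033 328.8682972579745 190.49377292578757 [[0.021, -1.0, 0.006, -0.052], [0.994, 0.021, 0.107, -0.557], [-0.107, 0.004, 0.994, -1.273], [0.0, 0.0, 0.0, 1.0]]
['image', 'range_z', 'fx', 'fy', 'cx', 'cy', 'camera_from_world'] 419.47240779755845 320.0744623609966 197.6100676550341 [[0.909, -0.416, -0.008, -0.528], [0.261, 0.556, 0.789, -0.2], [-0.324, -0.72, 0.614, -1.031], [0.0, 0.0, 0.0, 1.0]]
```

View pics/top0.png

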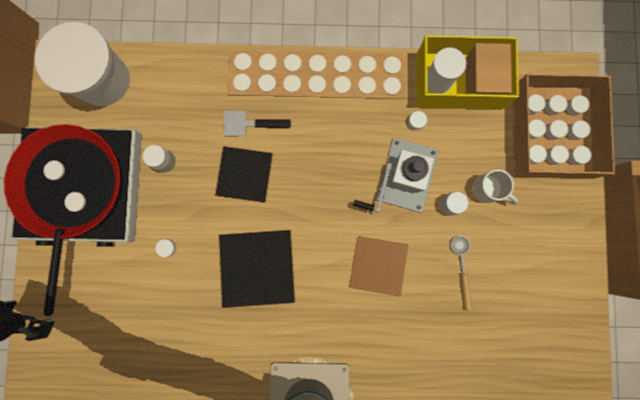

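View pics/side0.png

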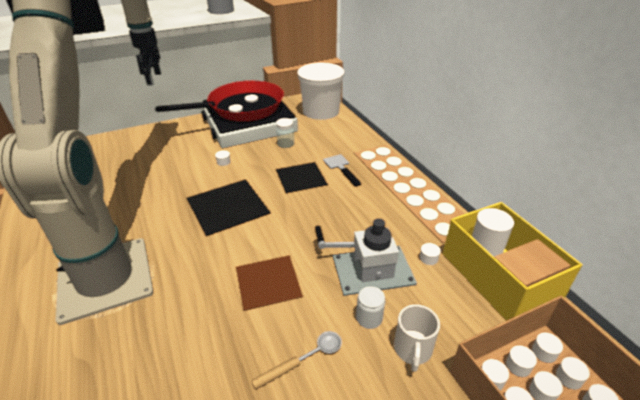

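Top view: there are three pad-like things, a brown one (380,265, excluded), a large black one (257,268) and a small black one (244,174). I choose the small black one. The weight's knob is at (415,168) on the press, and the grip bar is at (363,206). Other candles, tins and the spare weight-like tin (455,203) are bystanders.

```bash
cat > m.py <<'E'
from h import *
def load(t): return dict(np.load(f'pics/{t}.npz'))
def rect(mask,W,name):
    P=W[mask]; P=P[~np.isnan(P).any(1)]
    r=cv2.minAreaRect((P[:,:2]*1000).astype(np.float32)); print(name,len(P),np.round(r[0],1),np.round(r[1],1),round(r[2],1),'z',np.round(np.percentile(P[:,2],[5,50,95]),4))
c=load('top0'); W=cloud(c); im=c['image'].astype(int); z=W[...,2]
v,u=np.mgrid[0:400,0:640]
box=lambda a,b,d,e:(u>=a)&(u<=b)&(v>=d)&(v<=e)
dark=im.max(2)<70
def big(m):
    n,l,s,_=cv2.connectedComponentsWithStats(m.astype(np.uint8)); return l==1+np.argmax(s[1:,4])
rect(big(dark&box(205,285,140,210)),W,'padsmall'); rect(big(dark&box(205,305,222,315)),W,'padbig')
rect(big(box(370,450,130,215)&(z>.005)&(z<.02)),W,'base')
rect(box(370,450,130,215)&(z>.092)&(z<.107),W,'mouldtop')
rect(big(box(370,450,130,215)&(z>.145)),W,'knob')
rect(big(box(370,450,130,215)&(z>.115)&(z<.135)),W,'disc')
rect(big(box(345,380,190,218)&(z>.035)&(im.max(2)<75)),W,'grip')
# side cam
c2=load('side0'); W2=cloud(c2); z2=W2[...,2]; v,u=np.mgrid[0:400,0:640]; i2=c2['image'].astype(int)
rect(big(box(350,405,205,260)&(z2>.145)),W2,'knob side')
rect(big(box(350,405,205,290)&(z2>.095)&(z2<.106)),W2,'mouldtop side')
rect(big(box(310,330,222,258)&(z2>.03)&(i2.max(2)<75)),W2,'grip side')
rect(big(box(320,425,240,300)&(z2>.005)&(z2<.02)),W2,'base side')
rect(big((i2.max(2)<70)&box(270,332,158,198)),W2,'pad side')
a=cv2.resize(c['image'][120:230,330:460,::-1],(650,550),interpolation=cv2.INTER_CUBIC)
cv2.imwrite('pics/crop0.png',a)
E
python3 m.py
```

```text
padsmall 2367 [601.7 195.6] [135.9 135.2] 83.5 z [0.0003 0.0047 0.0092]
padbig 5074 [346.8 150.6] [191.7 190.7] 5.0 z [0.0023 0.0067 0.0111]
base 1625 [ 610.5 -250.9] [135.7 182.4] 75.8 z [0.0059 0.0098 0.0146]
mouldtop 562 [ 609.6 -252.9] [84.4 85.7] 75.5 z [0.0951 0.0995 0.1035]
knob 116 [ 610.1 -254. ] [26.4 25.6] 5.0 z [0.1514 0.1617 0.1652]
disc 395 [ 611.  -254.2] [61.8 63. ] 45.5 z [0.1215 0.1267 0.1308]
grip 120 [ 518.1 -129.4] [53.  15.5] 76.2 z [0.0556 0.0615 0.0659]
knob side 146 [ 609.6 -258.1] [27.2 26.6] 3.8 z [0.1486 0.1625 0.1651]
mouldtop side 469 [ 609.2 -256.2] [86.8 85.1] 74.7 z [0.0966 0.1015 0.104 ]
grip side 70 [ 516.3 -135. ] [52.2 11.5] 74.5 z [0.06   0.0637 0.0664]
base side 1796 [ 611.3 -253.9] [136.4 183. ] 75.2 z [0.0086 0.0118 0.0151]
pad side 945 [600.1 190.7] [137.5 133.9] 83.3 z [0.0044 0.0072 0.0098]
```

View pics/crop0.png

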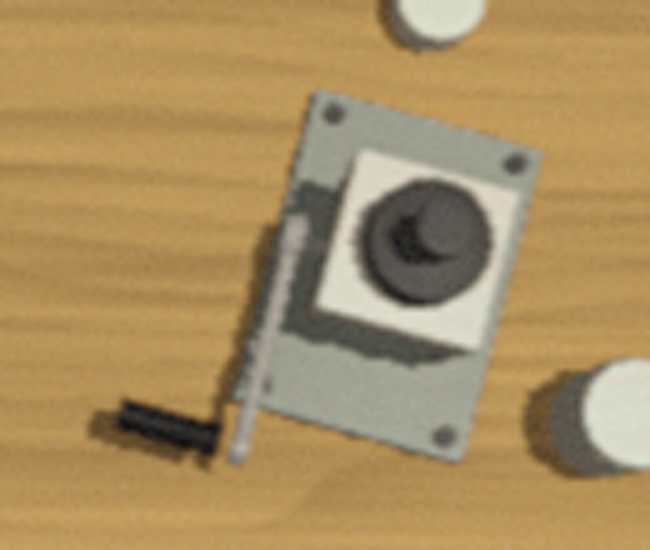

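The crop confirms the choice: the weight's knob is at crop (440,228) on the mould, the lever lies toward the robot, and the grip bar is at crop (165,425). The press is at about (0.610,-0.254) with yaw -14.5°. The weight is at (0.610,-0.256) and the small pad at (0.601,0.193). I start the transit now, turning the tool so that y ends along the press's x.

```bash
cat > go.py <<'E'
# python3 go.py x y z yaw_of_tool_y : shift/turn in tool axes from measured pose
import sys; from h import *
from scipy.spatial.transform import Rotation as Ro
o=ctrl.get_obs(); R=np.array(o['eef_rot']); p=np.array(o['position'])
x,y,z,a=map(float,sys.argv[1:5]); a=np.radians(a)
ty=np.array([np.cos(a),np.sin(a),0]); tz=np.array([0,0,-1.]); T=np.stack([np.cross(ty,tz),ty,tz],1)
print('t',round(o['time_s'],2),'p',np.round(p,4),'w',round(o['width'],3),'gf',np.round(o['gripper_force'],2),'F',np.round(o['ft_force'],1))
print('shift',np.round(R.T@(np.array([x,y,z])-p),4),'turn',np.round(np.degrees(Ro.from_matrix(R.T@T).as_rotvec()),2))
E
python3 -m handwheel '[[-0.044,-0.043,0,0,0,5.4],[-0.088,-0.086,0,0,0,10.8],[-0.132,-0.129,0,0,0,16.2],[-0.176,-0.172,0,0,0,21.6],[-0.22,-0.216,0,0,0,27]]' 0.0854 60; python3 go.py 0.610 -0.256 0.238 -14.5
```

```text
time_s: 0.72
position: [0.3717, 0.3126, 0.2392]
eef_rot: [[-0.643, 0.766, 0.0], [0.766, 0.643, -0.0], [-0.0, 0.0, -1.0]]
ft_force: [1.2, 0.5, 0.3]
width: 1.002
gripper_force: 0.0
t 0.72 p [0.3717 0.3126 0.2392] w 1.002 gf 0.0 F [1.2 0.5 0.3]
shift [-0.5888 -0.1828  0.0013] turn [1.000e-02 0.000e+00 5.448e+01]
```

```bash
python3 -m handwheel '[[-0.059,-0.018,0,0,0,5.4],[-0.118,-0.036,0,0,0,10.8],[-0.177,-0.055,0,0,0,16.2],[-0.236,-0.073,0,0,0,21.6],[-0.294,-0.091,0,0,0,27.2]]'; python3 go.py 0.610 -0.256 0.238 -14.5
```

```text
time_s: 1.35
position: [0.4917, 0.0294, 0.2392]
eef_rot: [[-0.221, 0.975, -0.0], [0.975, 0.221, 0.0], [0.0, 0.0, -1.0]]
ft_force: [0.3, 0.9, -0.8]
width: 0.999
gripper_force: 0.0
t 1.35 p [0.4917 0.0294 0.2392] w 0.999 gf 0.0 F [ 0.3  0.9 -0.8]
shift [-0.3045  0.0523  0.0012] turn [-0.000e+00 -2.000e-02  2.728e+01]
```

```bash
python3 -m handwheel '[[-0.061,0.01,0,0,0,5.4],[-0.122,0.021,0,0,0,10.8],[-0.183,0.031,0,0,0,16.2],[-0.244,0.042,0,0,0,21.6],[-0.3045,0.0523,0,0,0,27.3]]'; python3 - <<'E'
from h import *
c=cap('side','side1')
cv2.imwrite('pics/crop1.png',cv2.resize(c['image'][120:300,270:470,::-1],(660,594),interpolation=cv2.INTER_CUBIC))
E
python3 go.py 0.610 -0.256 0.142 -14.5
```

```text
time_s: 1.98
position: [0.611, -0.2554, 0.2388]
eef_rot: [[0.251, 0.968, -0.0], [0.968, -0.251, 0.001], [0.001, -0.001, -1.0]]
ft_force: [0.8, 0.5, 1.2]
width: 1.003
gripper_force: 0.0
t 2.02 p [ 0.6117 -0.2662  0.2388] w 0.995 gf 0.0 F [ 3.9 -7.9  1.9]
shift [ 0.0103 -0.0048  0.0967] turn [ 0.26  0.53 -0.63]
```

View pics/crop1.png

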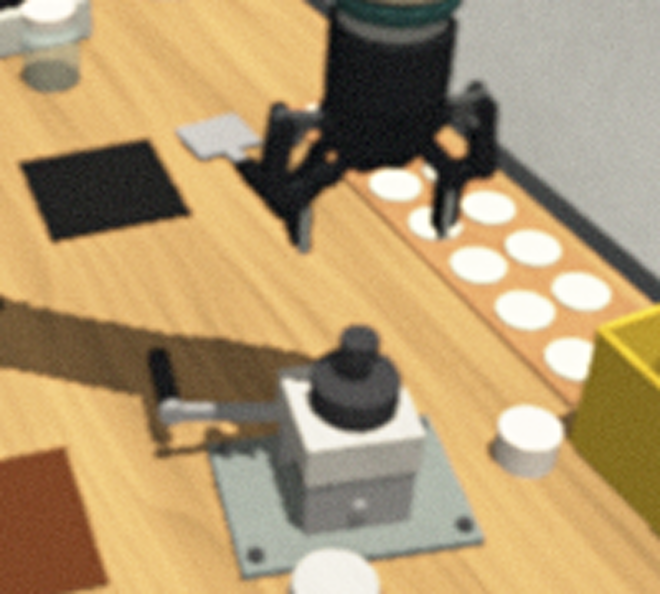

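The crop shows the jaws above and astride the knob (360,345), with the lever still down. I descend partway and let it settle.

```bash
python3 -m handwheel '[[0,0,0.015,0,0,0],[0,0,0.035,0,0,0],[0,0,0.055,0,0,0],[0,0,0.06,0,0,0],[0,0,0.06,0,0,0]]'; python3 go.py 0.610 -0.256 0.142 -14.5
```

```text
time_s: 2.65
position: [0.6103, -0.2527, 0.179]
eef_rot: [[0.247, 0.969, -0.001], [0.969, -0.247, 0.001], [0.001, -0.001, -1.0]]
ft_force: [0.1, -0.0, 0.2]
width: 1.0
gripper_force: 0.0
t 2.65 p [ 0.6103 -0.2527  0.179 ] w 1.0 gf 0.0 F [ 0.1 -0.   0.2]
shift [-0.0033  0.0006  0.037 ] turn [-0.06 -0.04  0.22]
```

```bash
python3 -m handwheel '[[-0.001,0,0.01,0,0,0],[-0.002,0,0.022,0,0,0],[-0.003,0,0.033,0,0,0],[-0.003,0,0.037,0,0,0],[-0.003,0,0.037,0,0,0]]' && python3 -m handwheel '[[0,0,0,0,0,0],[0,0,0,0,0,0],[0,0,0,0,0,0],[0,0,0,0,0,0],[0,0,0,0,0,0]]' 0.015 60; python3 - <<'E'
from h import *
c=cap('side','side2')
cv2.imwrite('pics/crop2.png',cv2.resize(c['image'][150:300,290:450,::-1],(640,600),interpolation=cv2.INTER_CUBIC))
E
python3 go.py 0.610 -0.256 0.24 -14.5
```

```text
time_s: 3.28
position: [0.6095, -0.2568, 0.1418]
eef_rot: [[0.248, 0.969, -0.001], [0.969, -0.248, 0.0], [0.0, -0.001, -1.0]]
ft_force: [-0.9, -0.1, 0.1]
width: 0.998
gripper_force: 0.0
time_s: 3.9
position: [0.6102, -0.2569, 0.1428]
eef_rot: [[0.248, 0.969, 0.001], [0.969, -0.248, -0.0], [-0.0, 0.001, -1.0]]
ft_force: [1.3, 0.6, 2.5]
width: 0.304
gripper_force: 58.8
t 3.95 p [ 0.6102 -0.2569  0.1427] w 0.305 gf 58.83 F [ 0.3 -0.1  1.8]
shift [ 0.0008 -0.0003 -0.0973] turn [0.06 0.   0.16]
```

View pics/crop2.png

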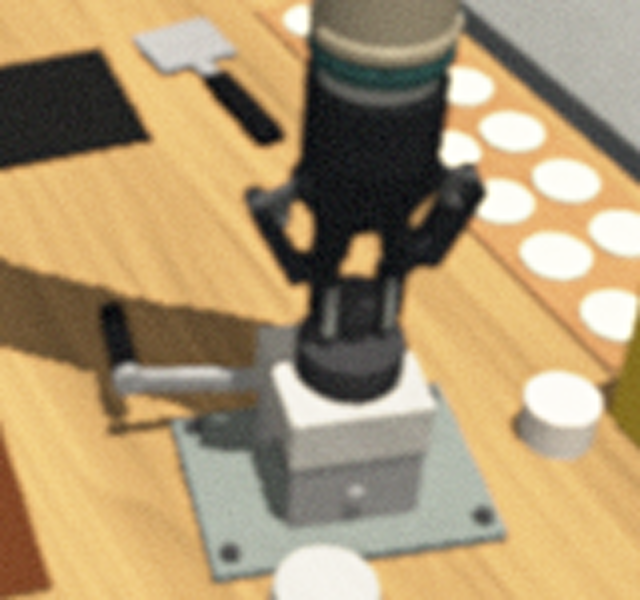

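Both fingers are closed on the knob (crop 355,300), with an opening of 26 mm and a grip of 59 N. I lift it straight up.

```bash
python3 -m handwheel '[[0,0,-0.01,0,0,0],[0,0,-0.03,0,0,0],[0,0,-0.05,0,0,0],[0,0,-0.07,0,0,0],[0,0,-0.08,0,0,0]]' - 80; python3 go.py 0.601 0.193 0.222 -14.5
```

```text
time_s: 4.58
position: [0.6093, -0.2568, 0.2228]
eef_rot: [[0.248, 0.969, -0.0], [0.969, -0.248, 0.0], [-0.0, -0.0, -1.0]]
ft_force: [-0.1, 0.2, -4.9]
width: 0.3
gripper_force: 79.1
t 4.58 p [ 0.6093 -0.2568  0.2228] w 0.3 gf 79.08 F [-0.1  0.2 -4.9]
shift [ 0.4336 -0.1196  0.0009] turn [-0.03  0.    0.14]
```

```bash
python3 -m handwheel '[[0.02,-0.0055,0,0,0,0],[0.06,-0.0165,0,0,0,0],[0.11,-0.0303,0,0,0,0],[0.16,-0.0441,0,0,0,0],[0.21,-0.058,0,0,0,0]]' && python3 -m handwheel '[[0.05,-0.0138,0,0,0,0],[0.1,-0.0276,0,0,0,0],[0.15,-0.0414,0,0,0,0],[0.19,-0.0524,0,0,0,0],[0.212,-0.0585,0,0,0,0]]'&& python3 -m handwheel '[[0.01,-0.0028,0,0,0,0],[0.0116,-0.0031,0,0,0,0],[0.0116,-0.0031,0,0,0,0],[0.0116,-0.0031,0,0,0,0],[0.0116,-0.0031,0,0,0,0]]'; python3 - <<'E'
from h import *
c=cap('side','side3')
cv2.imwrite('pics/crop3.png',cv2.resize(c['image'][70:230,220:400,::-1],(675,600),interpolation=cv2.INTER_CUBIC))
E
python3 go.py 0.601 0.193 0.05 -14.5
```

```text
time_s: 5.2
position: [0.6041, -0.0352, 0.221]
eef_rot: [[0.247, 0.969, -0.003], [0.969, -0.247, 0.001], [0.001, -0.003, -1.0]]
ft_force: [0.3, 0.5, -5.4]
width: 0.297
gripper_force: 79.2
time_s: 5.82
position: [0.5992, 0.1856, 0.2209]
eef_rot: [[0.243, 0.97, -0.003], [0.97, -0.243, 0.001], [0.0, -0.004, -1.0]]
ft_force: [-0.2, -0.5, -5.0]
width: 0.302
gripper_force: 79.1
time_s: 6.45
position: [0.6015, 0.1919, 0.2224]
eef_rot: [[0.249, 0.968, 0.0], [0.968, -0.249, -0.0], [-0.0, 0.0, -1.0]]
ft_force: [-0.1, -0.6, -5.1]
width: 0.301
gripper_force: 79.2
t 6.5 p [0.6015 0.1922 0.2224] w 0.3 gf 79.16 F [ 0.4  0.7 -4.3]
shift [ 0.0007 -0.0007  0.1724] turn [0.   0.   0.09]
```

View pics/crop3.png

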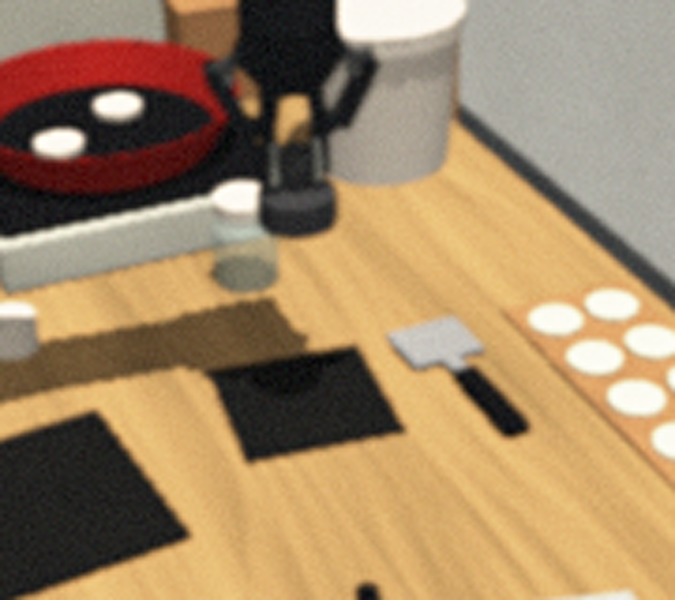

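The weight hangs upright from the fingers (crop 298,205) above the pad (305,400), and the scraper is clear. I lower it, expecting contact at TCP z of about 0.048.

```bash
python3 -m handwheel '[[0,0,0.02,0,0,0],[0,0,0.06,0,0,0],[0,0,0.1,0,0,0],[0,0,0.14,0,0,0],[0,0,0.162,0,0,0]]' && python3 -m handwheel '[[0,0,0.004,0,0,0],[0,0,0.007,0,0,0],[0,0,0.009,0,0,0],[0,0,0.01,0,0,0],[0,0,0.01,0,0,0]]'
```

```text
time_s: 7.12
position: [0.6002, 0.1926, 0.058]
eef_rot: [[0.248, 0.969, -0.003], [0.969, -0.248, -0.001], [-0.001, -0.003, -1.0]]
ft_force: [0.3, -0.1, -5.3]
width: 0.3
gripper_force: 79.3
time_s: 7.75
position: [0.6015, 0.1931, 0.0508]
eef_rot: [[0.248, 0.969, 0.001], [0.969, -0.248, 0.0], [0.001, 0.0, -1.0]]
ft_force: [-0.8, -0.3, -5.0]
width: 0.3
gripper_force: 79.4
```

```bash
python3 -m handwheel '[[0,0,0.001,0,0,0],[0,0,0.0015,0,0,0],[0,0,0.002,0,0,0],[0,0,0.0025,0,0,0],[0,0,0.0025,0,0,0]]'
```

```text
time_s: 8.38
position: [0.6013, 0.1929, 0.0479]
eef_rot: [[0.248, 0.969, -0.0], [0.969, -0.248, 0.0], [0.0, -0.0, -1.0]]
ft_force: [0.6, 0.0, -4.7]
width: 0.295
gripper_force: 79.6
```

```bash
python3 -m handwheel '[[0,0,0.0005,0,0,0],[0,0,0.001,0,0,0],[0,0,0.0015,0,0,0],[0,0,0.0015,0,0,0],[0,0,0.0015,0,0,0]]'
```

```text
time_s: 9.0
position: [0.6015, 0.1928, 0.0477]
eef_rot: [[0.248, 0.969, 0.0], [0.969, -0.248, 0.001], [0.001, 0.0, -1.0]]
ft_force: [-2.4, -1.0, 8.8]
width: 0.292
gripper_force: 80.8
```

Contact: the force went from -5 to +9 N. I release it and then rise.

```bash
python3 -m handwheel '[[0,0,0,0,0,0],[0,0,0,0,0,0],[0,0,0,0,0,0],[0,0,0,0,0,0],[0,0,0,0,0,0]]' 0.07 && python3 -m handwheel '[[0,0,-0.01,0,0,0],[0,0,-0.03,0,0,0],[0,0,-0.07,0,0,0],[0,0,-0.11,0,0,0],[0,0,-0.15,0,0,0]]'; python3 go.py 0.52 -0.132 0.2 -14.5
```

```text
time_s: 9.62
position: [0.6013, 0.1929, 0.0462]
eef_rot: [[0.248, 0.969, -0.0], [0.969, -0.248, -0.0], [-0.0, 0.0, -1.0]]
ft_force: [-0.4, 0.3, 0.2]
width: 0.819
gripper_force: 0.0
time_s: 10.25
position: [0.6015, 0.1928, 0.1993]
eef_rot: [[0.248, 0.969, 0.002], [0.969, -0.248, 0.001], [0.001, 0.001, -1.0]]
ft_force: [0.4, -0.2, 0.2]
width: 0.823
gripper_force: 0.0
t 10.25 p [0.6015 0.1928 0.1993] w 0.823 gf 0.0 F [ 0.4 -0.2  0.2]
shift [-0.3349  0.0016 -0.001 ] turn [ 0.08 -0.05  0.13]
```

```bash
python3 -m handwheel '[[-0.05,0,0,0,0,0],[-0.11,0,0,0,0,0],[-0.17,0.001,0,0,0,0],[-0.23,0.001,0,0,0,0],[-0.28,0.0015,0,0,0,0]]' && python3 -m handwheel '[[-0.04,0,0,0,0,0],[-0.0545,0,0,0,0,0],[-0.0545,0,0,0,0,0],[-0.0545,0,0,0,0,0],[-0.0545,0,0,0,0,0]]' 0.05; python3 - <<'E'
from h import *
c=cap('top','top4'); s=cap('side','side4')
for n,k in(('top',c),('side',s)):
    W=cloud(k).reshape(-1,3)
    d=(np.hypot(W[:,0]-.601,W[:,1]-.193)<.06)
    m=d&(W[:,2]>.022)&(W[:,2]<.042)
    r=cv2.minAreaRect((W[m,:2]*1000).astype(np.float32)); q=d&(W[:,2]>.05); r2=cv2.minAreaRect((W[q,:2]*1000).astype(np.float32))
    print(n,'disc',np.round(r[0]),np.round(r[1]),'knob',np.round(r2[0]),np.round(r2[1]),'top z',np.nanpercentile(W[q,2],90))
a=cv2.resize(s['image'][150:300,280:440,::-1],(640,600),interpolation=cv2.INTER_CUBIC)
cv2.imwrite('pics/crop4.png',a)
E
python3 go.py 0.519 -0.1315 0.043 -14.5
```

```text
time_s: 10.88
position: [0.5329, -0.0814, 0.1981]
eef_rot: [[0.25, 0.968, 0.002], [0.968, -0.25, -0.001], [0.0, 0.002, -1.0]]
ft_force: [0.2, -0.1, 1.1]
width: 0.819
gripper_force: 0.0
time_s: 11.5
position: [0.5204, -0.1296, 0.1962]
eef_rot: [[0.245, 0.97, -0.0], [0.97, -0.245, 0.001], [0.001, -0.0, -1.0]]
ft_force: [-0.4, 1.4, 0.6]
width: 0.588
gripper_force: 0.0
top disc [602. 194.] [62. 63.] knob [601. 194.] [27. 26.] top z 0.06909796840761114
side disc [589. 187.] [35. 31.] knob [600. 185.] [19. 19.] top z 0.07027167636751411
t 11.6 p [ 0.5202 -0.1302  0.1962] w 0.582 gf 0.0 F [ 0.2 -0.7 -1.3]
shift [-0.0016 -0.0008  0.1532] turn [-0.02 -0.02  0.27]
```

View pics/crop4.png

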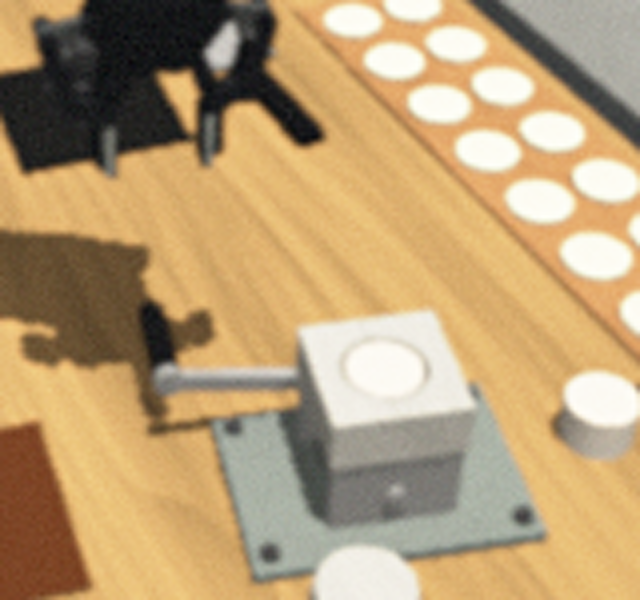

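The weight stands on the pad at (0.602,0.194). The candle sits in the mould (crop 385,368), and the lever is down with its bar at (155,335). I descend onto the bar.

```bash
python3 -m handwheel '[[-0.001,0,0.03,0,0,0],[-0.001,0,0.07,0,0,0],[-0.001,0,0.1,0,0,0],[-0.001,0,0.105,0,0,0],[-0.001,0,0.105,0,0,0]]' && python3 go.py 0.519 -0.1315 0.043 -14.5; python3 - <<'E'
from h import *
s=cap('side','side5')
a=cv2.resize(s['image'][150:290,270:420,::-1],(640,597),interpolation=cv2.INTER_CUBIC)
cv2.imwrite('pics/crop5.png',a)
E
```

```text
time_s: 12.22
position: [0.52, -0.1325, 0.0916]
eef_rot: [[0.248, 0.969, 0.0], [0.969, -0.248, -0.0], [-0.0, 0.0, -1.0]]
ft_force: [-0.6, -0.1, -0.6]
width: 0.587
gripper_force: 0.0
t 12.22 p [ 0.52   -0.1325  0.0916] w 0.587 gf 0.0 F [-0.6 -0.1 -0.6]
shift [ 0.0007 -0.0012  0.0486] turn [0.01 0.01 0.16]
```

View pics/crop5.png

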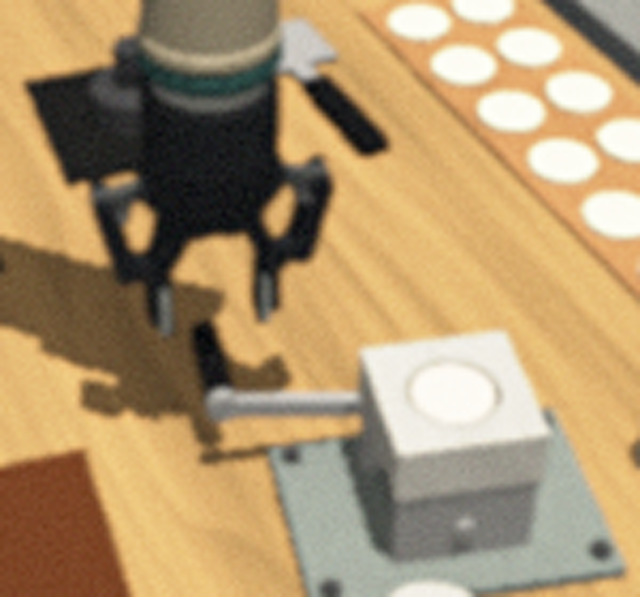

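The jaws straddle the bar (210,350). I go down and close.

```bash
python3 -m handwheel '[[0,0,0.015,0,0,0],[0.0005,-0.0005,0.03,0,0,0],[0.0005,-0.001,0.044,0,0,0],[0.0005,-0.001,0.0485,0,0,0],[0.0005,-0.001,0.0485,0,0,0]]' && python3 -m handwheel '[[0,0,0,0,0,0],[0,0,0,0,0,0],[0,0,0,0,0,0],[0,0,0,0,0,0],[0,0,0,0,0,0]]' 0.005 40;  python3 go.py 0.519 -0.1315 0.043 -14.5
```

```text
time_s: 12.9
position: [0.5184, -0.1319, 0.0423]
eef_rot: [[0.248, 0.969, -0.001], [0.969, -0.248, 0.0], [-0.0, -0.001, -1.0]]
ft_force: [1.0, 0.1, -0.6]
width: 0.587
gripper_force: 0.0
time_s: 13.52
position: [0.5188, -0.1318, 0.043]
eef_rot: [[0.248, 0.969, 0.0], [0.969, -0.248, 0.0], [0.0, 0.0, -1.0]]
ft_force: [-0.8, 0.6, 3.4]
width: 0.194
gripper_force: 39.0
t 13.53 p [ 0.5188 -0.1318  0.043 ] w 0.194 gf 39.03 F [-0.8  0.6  3.4]
shift [0.0003 0.0002 0.    ] turn [ 0.01 -0.01  0.14]
```

The bar is gripped (16.6 mm, 39 N). I swing along the arc 20° at a time: tool y runs along the press's +x and tool -z is up.

```bash
python3 -m handwheel '[[0,0.0017,-0.0082,0,0,0],[0,0.004,-0.0162,0,0,0],[0,0.0069,-0.0241,0,0,0],[0,0.0103,-0.0318,0,0,0],[0,0.0143,-0.0392,0,0,0]]' - 60; python3 -m handwheel '[[0,0.0044,-0.0071,0,0,0],[0,0.0094,-0.0139,0,0,0],[0,0.0147,-0.0203,0,0,0],[0,0.0206,-0.0263,0,0,0],[0,0.0268,-0.0319,0,0,0]]'
```

```text
time_s: 14.15
position: [0.5322, -0.1353, 0.0824]
eef_rot: [[0.248, 0.969, -0.001], [0.969, -0.248, 0.0], [-0.0, -0.001, -1.0]]
ft_force: [-0.5, -0.7, -4.3]
width: 0.192
gripper_force: 58.6
time_s: 14.78
position: [0.5576, -0.1418, 0.1142]
eef_rot: [[0.248, 0.969, -0.003], [0.969, -0.248, 0.001], [0.0, -0.003, -1.0]]
ft_force: [-5.3, -0.9, -0.7]
width: 0.19
gripper_force: 58.8
```

```bash
python3 -m handwheel '[[0,0.0066,-0.0052,0,0,0],[0,0.0136,-0.0098,0,0,0],[0,0.0208,-0.014,0,0,0],[0,0.0283,-0.0177,0,0,0],[0,0.0361,-0.0208,0,0,0]]'; python3 -m handwheel '[[0,0.008,-0.0026,0,0,0],[0,0.0161,-0.0046,0,0,0],[0,0.0243,-0.0061,0,0,0],[0,0.0327,-0.0069,0,0,0],[0,0.041,-0.0072,0,0,0]]';  python3 -m handwheel '[[0,0,0,0,0,0],[0,0,0,0,0,0],[0,0,0,0,0,0],[0,0,0,0,0,0],[0,0,0,0,0,0]]'
python3 - <<'E'
from h import *
s=cap('side','side6'); c=cap('top','top6')
a=cv2.resize(s['image'][130:290,290:450,::-1],(600,600),interpolation=cv2.INTER_CUBIC)
cv2.imwrite('pics/crop6.png',a)
W=cloud(s).reshape(-1,3)
# candle top height above the mould
d=np.hypot(W[:,0]-.610,W[:,1]+.254)<.016
print('candle top z',np.nanmedian(W[d,2]))
W=cloud(c).reshape(-1,3); q=(np.hypot(W[:,0]-.601,W[:,1]-.193)<.06)&(W[:,2]>.05)
print('knob',np.nanmedian(W[q],0))
E
python3 go.py 0.634 -0.161 0.143 -14.5
```

```text
time_s: 15.4
position: [0.5927, -0.1509, 0.1355]
eef_rot: [[0.248, 0.969, -0.002], [0.969, -0.248, 0.001], [0.0, -0.002, -1.0]]
ft_force: [-6.7, -0.3, 3.7]
width: 0.189
gripper_force: 59.2
time_s: 16.02
position: [0.6334, -0.1615, 0.1431]
eef_rot: [[0.248, 0.969, -0.0], [0.969, -0.248, -0.0], [-0.0, -0.0, -1.0]]
ft_force: [-5.6, -0.9, 2.8]
width: 0.187
gripper_force: 59.3
time_s: 16.65
position: [0.6335, -0.1615, 0.143]
eef_rot: [[0.248, 0.969, 0.001], [0.969, -0.248, -0.001], [-0.0, 0.001, -1.0]]
ft_force: [-4.7, 0.4, 4.5]
width: 0.189
gripper_force: 59.4
candle top z 0.11385833985618887
knob [0.6005247  0.19356535 0.06657239]
t 16.75 p [ 0.6335 -0.1615  0.143 ] w 0.193 gf 59.41 F [-4.2  0.1  5.1]
shift [0.0006 0.0004 0.    ] turn [0.07 0.01 0.14]
```

View pics/crop6.png

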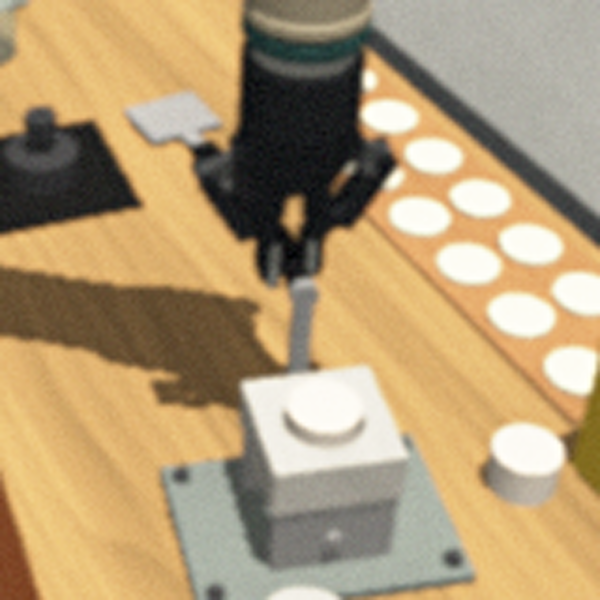

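The lever stands straight up in the fingers (crop 300,285). The candle is raised in the mould (325,405), its top at about 0.113 m. The weight is upright on the pad (40,140). I hand it in.

```bash
python3 -c "
from workcell import ctrl
print(ctrl.finish_job())"
```

```text
the job is handed in; nothing more can be done
None
```

I handed the job in at about 17 s, with no verdict returned: the weight is upright on the small black pad, and the arm is holding the lever straight up by its grip bar with the candle raised about 13 mm.

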